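# Set up the table easel for a small canvas

## Task

Raise the table easel's stiff-hinged board by its steel lift bar until it slopes at the same angle as the red gauge arm on the side of the easel, and leave it standing there. Then take the slim painted canvas from the drying stand and set it on the board without dropping it: painted face up, lengthwise up the slope, in the middle of the board's width, its bottom end resting against the wooden ledge. The board must still match the gauge arm at the end; do not move the gauge arm, and do not disturb the other things on the table.

Things in the scene. Friction and masses are not known exactly. Their poses are not given: they have to be found in the camera images.
- board (a joint): angle of the easel's board, rad: 0 flat on its box, grows as the lift-bar edge rises (max 1.3). Plywood lid 170 (up the slope) x 200 wide x 10 mm on a box 160 x 200 x 75 mm fixed to the table, hinged at the ledge edge, farther from the robot; raised, it faces away from the robot. Stiff hinge: it stays where left; lifting at the bar takes 9 to 11 N, pressing down there with 4 N lowers it.
- gauge (a joint): angle of the red gauge arm, rad, same zero, sense and hinge line as the board: this is the angle wanted (between 0.36 and 0.74). The arm is a red bar 190 mm long, 10 mm thick, with a yellow round end, beside the easel on the side away from the robot (-y of board_hinge), its middle plane 117 mm from the easel's middle; it is only friction-held, so do not push it.
- board_hinge (a point): middle of the hinge line, on the board's underside at its ledge edge, 75 mm above the table. Its axes turn with the board: x up the slope away from the hinge, y along the hinge (to the left of someone looking up the slope), z out of the board's upper face.
- board_bar (a point): middle of the lift bar: a steel round bar 12 mm thick, 132 mm long, parallel to the hinge, 205 mm from the hinge and level with the middle of the board's thickness. 29 mm clear of the board's upper edge and 39 mm of the box, on two arms 10 mm wide 50 mm either side of the middle: fingers can go down on both sides of it. Axes as board_hinge.
- board_seat (a point): point on the board's upper face, mid width, where the middle of the canvas's underside comes when its bottom end touches the ledge: 82 mm up from the hinge edge. The ledge is a dark wooden strip along the hinge edge, 12 mm wide, standing 16 mm above the board's face, its stop face 70 mm below this point. Axes as board_hinge.
- gauge_tip (a point): centre of the yellow round end of the red gauge arm, 190 mm from the hinge line; x along the arm away from the hinge, y parallel to the hinge, z up from the arm.
- canvas: slim stretched canvas, a rigid block 140 long (x) x 56 wide (y) x 18 mm thick (z), about 0.13 kg, white sides, green, blue and orange bands painted on its upper face; origin at the centre of its underside, z up out of the painted face. Either end may be its bottom end. It starts lying flat, its underside 26 mm above the table, on the drying stand, which may be left or right of the easel.
- stand: drying stand: black plate 170 x 130 x 8 mm fixed to the table, with two wooden blocks 16 x 44 mm, 18 mm high, at 50 mm either side of its centre along x, which carry the canvas; they are narrower than the canvas, so the long sides are free beneath. Origin at the centre of its underside.
- paintjar: small paint jar, 48 mm across, 60 mm tall, in the white tray; bystander, origin under its centre
- tray: shallow white plastic tray with paint tubes, 170 x 130 x 35 mm, fixed; on the other side of the easel from the stand; origin under its centre
- spray: green bottle with a blue cap and label, 68 mm across, 170 mm tall; bystander, origin under its centre
- medium: amber bottle 56 mm across, 120 mm tall; bystander, origin under its centre
- gesso: pale grey paint can 90 mm across, 100 mm tall; bystander, origin under its centre
- tape: green ring of tape, 90 mm across, 24 mm high, lying flat; bystander, origin under its centre
- knife: 200 mm spatula lying on the table; bystander
- brushpot: green glass pot 76 mm across, 110 mm tall, with brushes standing up to 230 mm; bystander, origin under its centre

How it is judged:
On the way, in this order (a step that is already met when the one before it is completed fails the run):
1. the board is raised to the gauge arm's angle (within 0.09 rad, about 5 degrees) and stands there by itself, let go, with the canvas not yet on it (angle between the x axis of board_seat and the x axis of gauge_tip, either way round below 0.09 rad and contact force between the fingers and board below 0.2 N and distance between canvas and board_seat above 0.12 m and velocity of joint board between -0.02 and 0.02 rad/s), for 0.3 s.
2. the canvas is set on the board, in the middle against the ledge (angle between the x axis of board_seat and the x axis of gauge_tip, either way round below 0.09 rad and x of canvas in the frame of board_seat between -0.006 and 0.008 m and y of canvas in the frame of board_seat between -0.025 and 0.025 m and z of canvas in the frame of board_seat between -0.004 and 0.004 m and angle between the x axis of canvas and the x axis of board_seat, either way round below 0.2 rad and angle between canvas's own z axis and vertical below 1.2 rad), for 0.1 s.
At the end, for the whole second after the job is handed in: The board is still, within 0.09 rad (5 degrees) of the gauge arm; the canvas rests on its upper face (within 4 mm), painted face up, lengthwise up the slope (within 0.2 rad), within 25 mm of mid width, its bottom end at most 8 mm from the ledge (all of step 2 and linear speed of canvas below 0.01 m/s and velocity of joint board between -0.02 and 0.02 rad/s); the robot touches nothing.
It fails at once if the gauge arm is moved (its end by more than 10 mm) (distance of gauge_tip from where it was at the start of the episode above 0.01 m).
It fails at once if the canvas is dropped or banged on the board (over 35 N) (contact force between canvas and board above 35 N).
It fails at once if the canvas is dropped: out of the fingers it moves faster than 0.5 m/s (a fall of about 13 mm) (contact force between the fingers and canvas below 0.05 N and linear speed of canvas above 0.5 m/s).
It fails at once if a bystander is moved by more than 30 mm (distance of any of paintjar, spray, medium, gesso, tape, knife, brushpot from where it was at the start of the episode above 0.03 m).
It also fails if it takes over 59 s, if anything falls off the work surface, if the arm or the gripper's body presses on something with over 40 N, if the wrist force passes 120 N, or if a joint passes its speed limit or range.

## Robot

A 6-joint arm with a two-finger parallel gripper is mounted at the origin on the work surface. World frame = base frame: x ahead of the robot, y to its left, z up, the work surface at z = 0. Lengths are in m, angles in rad, forces in N, time in s.
With the tool pointing down it reaches from about 0.35 to 0.775 m from the base axis. Payload 5.5 kg.
Tool frame: the origin (TCP) lies at the very end of the fingers, on their centre line; the grasp point (between the pads) lies 19 mm behind it; z points along the fingers, y is the line along which they close (so a half turn about z gives the same grasp; the last joint's range is limited). The gripper opens to 85 mm and grips with 20 to 120 N. Pads are 22 mm wide; open, the fingers measure 114 mm over their backs; the gripper's body (76 mm by 85 mm) begins 54 mm behind the grasp point. The pads swing forward as they close: fully open they stand 13 mm farther back than shut.
Start: joints at [1.175, 0.313, 0.046, 1.304, 0, 1.431], TCP at [0.146, 0.556, 0.231] pointing down, gripper open.
Joint ranges: [-2.76, 2.76], [-0.86, 1.69], [-1.03, 1.26], [-2.2, 2.34], [-1.47, 1.5], [-3.14, 3.14]. Speed limits (rad/s): [2.57, 2.57, 3.14, 3.14, 3.14, 3.14].

## Interface

Orientations are given as a unit quaternion [w, x, y, z].
In Python, from workcell import env gives the robot as it stands. The module is installed in compiled form; this text tells all that it offers.
- The arm moves only by the tool jog_arm, never from a script. Its argument "rows" is a list of rows, each a list of 6 numbers: the shift along the world's x, y, z in units of 40 mm (1.0 is 40 mm), then the turn, a rotation vector about the world's x, y, z in units of 6 degrees (1.0 is 6 degrees). In form: [[x, y, z, wx, wy, wz], ...]. A call has 1 to 12 rows; each row is the pose to reach, as a shift and turn from the pose commanded when the call began; what a row does not reach only later rows make up. A row lasts 1/12 s, in which the tool goes at most 41.7 mm and 7.16 degrees, less where a joint would pass 70% of its speed; a pose out of reach is approached as far as the arm can. A call with a gripper value outside its range is refused whole. "jaw" is the gripper command: -1 is fully open, 1 is shut, values between are in proportion, set as the call begins (left out, the last holds). The fingers move at their own pace and stop on an object; "force" is the grip in N (left out, the last holds). Time passes only in rows, so rows that repeat a pose let the fingers close. It gives the time, the measured TCP pose, the force, the opening and the grip force at its end, in the units of the state.
- env.get_state(): the state, without advancing time (a new reading comes with each control period).
- env.read_camera(name): name is "scene" or "top"; returns a dict with "pixels" (384x512x3 uint8, red, green, blue), "mtx" (3x3 intrinsics, pixels), "cam_to_world" (4x4, takes a point from camera to world coordinates). Camera axes: x right, y up, looking along -z (the intrinsics and any distortion apply to the point x, -y, -z); pixel columns grow to the right and rows downward; lengths in m; the calibration is good to about 2 mm. A picture is of the moment at which its call begins. There is no depth.
- env.hand_in(): hands the job in; it is judged then, once.
The state is a dict: "clock": time; "joint_pos": joint angles; "qvel": joint speeds; "tau": joint torques, N m; "tcp_pos": TCP position; "orientation": TCP orientation; "wrist_force": force on the tool from outside, world axes, zero at the start; "ft_torque": the same for the moment, N m; "finger_gap": finger opening in m; "grip_force": force on a finger pad.
Only numpy, scipy, OpenCV 4.12 (cv2) and the standard library are available. Lean on these libraries where they do the work, as an engineer would, in place of code of your own. Each camera call takes 0.05 s, during which the arm holds its last target. There are 200 camera calls.

## Working session

There is one attempt and no reset: what is moved stays moved. The work goes in short steps, Python scripts to look and compute and a tool call to move; the robot and the scene stay as the last step left them, time stands still between calls to the robot, and variables do not carry over. Pictures are saved under pics/ and viewed, at most 10 in all, crops included, and the job is handed in when it is done.

Besides the shell and the picture viewer there is one more tool, called after "Call:" in YAML: its name, and indented under it one key for each argument. jog_arm: Moves the arm, as the interface text tells. Its arguments: {"type":"object","properties":{"rows":{"type":"array","items":{"type":"array","items":{"type":"number"}}},"jaw":{"type":"number"},"force":{"type":"number"}},"required":["rows"]}

```bash
mkdir -p pics; cat > h.py <<'E'
import numpy as np, cv2
from workcell import env
def snap(n,f=None):
    r=env.read_camera(n)
    if f: cv2.imwrite(f'pics/{f}.png',cv2.cvtColor(r['pixels'],cv2.COLOR_RGB2BGR))
    return r
def ray(r,uv):
    K=np.array(r['mtx']);T=np.array(r['cam_to_world'])
    d=np.linalg.inv(K)@[uv[0],uv[1],1];d=T[:3,:3]@(d*[1,-1,-1]);return T[:3,3],d/np.linalg.norm(d)
def onplane(r,uv,z):
    o,d=ray(r,uv);return o+d*(z-o[2])/d[2]
def onvert(r,uv,p,n):
    o,d=ray(r,uv);n=np.array(n);return o+d*((np.array(p)-o)@n)/(d@n)
def proj(r,P):
    K=np.array(r['mtx']);T=np.array(r['cam_to_world'])
    c=T[:3,:3].T@(np.array(P)-T[:3,3]);c=c*[1,-1,-1];q=K@c;return q[:2]/q[2]
E
python3 - <<'E'
from h import *
ims=[]
for n in('scene','top'):
    r=snap(n,n+'0'); np.savez(f'{n}0.npz',**r); print(n,np.round(r['cam_to_world'],3).tolist(),np.round(r['mtx'],1).tolist())
print(env.get_state())
E
```

```text
scene [[0.624, -0.526, 0.578, 1.414], [0.781, 0.426, -0.456, -0.673], [-0.007, 0.737, 0.676, 1.105], [0.0, 0.0, 0.0, 1.0]] [[486.6, 0.0, 250.3], [0.0, 486.6, 197.0], [0.0, 0.0, 1.0]]
top [[-0.022, 0.996, -0.09, 0.43], [-1.0, -0.022, -0.001, 0.018], [-0.003, 0.09, 0.996, 1.269], [0.0, 0.0, 0.0, 1.0]] [[490.3, 0.0, 253.4], [0.0, 490.3, 192.4], [0.0, 0.0, 1.0]]
{'clock': 0.1, 'joint_pos': array([1.17542549e+00, 3.13933337e-01, 4.50546259e-02, 1.30361515e+00,
       1.36113451e-05, 1.43118167e+00]), 'qvel': array([-5.49289918e-04, -1.80707746e-03,  1.38308704e-03,  1.25893119e-03,
       -9.35485482e-05, -6.37116295e-04]), 'tau': array([ 2.43984214e-03, -4.81727672e+01,  2.99242491e+01,  1.28049060e-02,
       -8.33319086e-05,  1.85212166e-07]), 'tcp_pos': array([0.1452887 , 0.55584594, 0.23047796]), 'orientation': array([-2.30904791e-04,  1.27529807e-01,  9.91834375e-01, -8.16783129e-04]), 'wrist_force': array([0.55332851, 0.56924238, 0.11960902]), 'ft_torque': array([ 0.00870917,  0.02136701, -0.00093355]), 'grip_force': 0.0, 'finger_gap': 0.08549465137066625}
```

View pics/scene0.png

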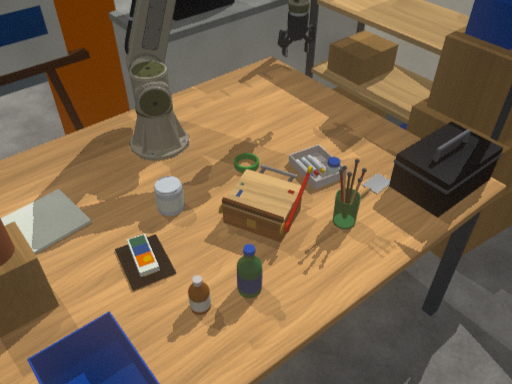

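View pics/top0.png

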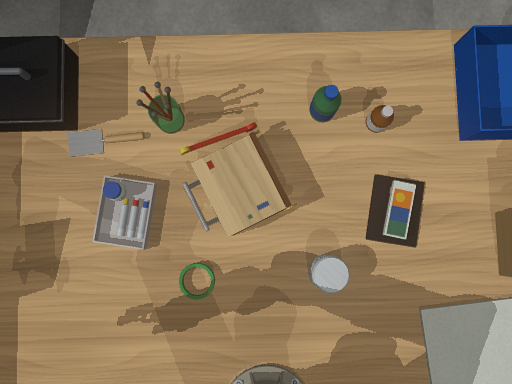

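Top view: board centre about (238,184), lift bar (185,183)–(208,228), gauge arm red (255,127) to yellow tip (184,151), canvas about (400,208); scene view: easel (265,205), gauge (300,200), canvas (144,256). I'll zoom in for the corners.

```bash
python3 - <<'E'
from h import *
a=cv2.imread('pics/top0.png');b=cv2.imread('pics/scene0.png')
A=cv2.resize(a[115:245,165:300],None,fx=4,fy=4,interpolation=cv2.INTER_CUBIC)
B=cv2.resize(b[155:250,215:320],(520,470),interpolation=cv2.INTER_CUBIC)
C=cv2.resize(np.hstack([A[:520,:540]]),(400,385))
cv2.imwrite('pics/z.png',np.hstack([C,cv2.resize(B,(400,385))]))
R={n:dict(np.load(n+'0.npz')) for n in('scene','top')}
ray_={}
for n,r in R.items():
    h=cv2.cvtColor(r['pixels'],cv2.COLOR_RGB2HSV)
    x0,y0,x1,y1=(165,115,300,245) if n=='top' else(215,155,320,250)
    for nm,lo,hi in(('yel',(24,180,120),(34,255,255)),('red',(0,190,100),(6,255,255))):
        m=cv2.inRange(h,lo,hi);k=np.zeros_like(m);k[y0:y1,x0:x1]=m[y0:y1,x0:x1]
        c=max(cv2.findContours(k,0,1)[0],key=cv2.contourArea,default=None)
        if c is not None: print(n,nm,cv2.contourArea(c),c.reshape(-1,2).mean(0),np.round(cv2.boxPoints(cv2.minAreaRect(c))).tolist())
    # canvas
    x0,y0,x1,y1=(370,170,425,245) if n=='top' else (118,225,175,285)
    v=h[...,2].copy();m=((v>95)&((h[...,1]<60)|(h[...,1]>120))).astype(np.uint8)
    k=np.zeros_like(m);k[y0:y1,x0:x1]=m[y0:y1,x0:x1]
    for c in cv2.findContours(k,0,1)[0]:
        if cv2.contourArea(c)>150: print(n,'canvas',cv2.contourArea(c),cv2.minAreaRect(c))
E
```

```text
scene yel 8.0 [309.4 168.6] [[307.0, 169.0], [310.0, 166.0], [312.0, 168.0], [309.0, 171.0]]
scene red 138.5 [296.13445378 202.21008403] [[283.0, 230.0], [306.0, 172.0], [310.0, 174.0], [287.0, 231.0]]
scene canvas 1737.5 ((146.0, 250.5), (51.0, 56.0), 90.0)
top yel 11.5 [185.23076923 148.84615385] [[183.0, 148.0], [187.0, 146.0], [188.0, 149.0], [184.0, 151.0]]
top red 122.5 [217.984 137.56 ] [[190.0, 146.0], [246.0, 126.0], [247.0, 129.0], [191.0, 149.0]]
top canvas 1276.5 ((398.9830017089844, 209.40380859375), (24.258159637451172, 56.358497619628906), 10.5391845703125)
```

View pics/z.png

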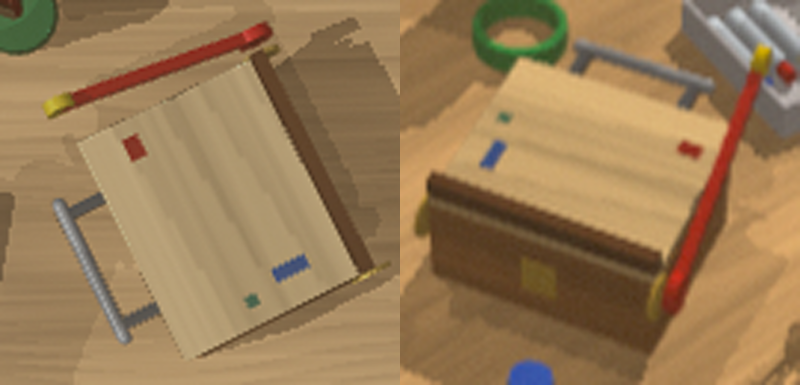

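The zoom shows the dark ledge on the right edge (hinge side), bar at left (zoom ends (58,205),(124,338)), and the gauge rising to its yellow tip at (58,105).

```bash
python3 - <<'E'
from h import *
R={n:dict(np.load(n+'0.npz')) for n in('scene','top')};t,s=R['top'],R['scene']
f=lambda u,v:(165+u*135/400,115+v*130/385)
g=lambda u,v:(215+u*105/400,155+v*95/385)
b1=onplane(t,f(58,205),.080);b2=onplane(t,f(124,338),.080)
l1=onplane(t,f(262,50),.1);l2=onplane(t,f(370,268),.1)
print('bar',b1,b2,np.linalg.norm(b1-b2)); print('ledge',l1,l2,np.linalg.norm(l1-l2))
mb=(b1+b2)/2; e=(b2-b1)/np.linalg.norm(b2-b1)
e2=(l2-l1)/np.linalg.norm(l2-l1); print('yaw of hinge',np.degrees(np.arctan2(e[1],e[0])),np.degrees(np.arctan2(e2[1],e2[0])))
em=e+e2;em[2]=0;em/=np.linalg.norm(em)
up=np.array([em[1],-em[0],0]); up*=np.sign(up@(mb-l1)); print('up',up,'y axis',np.cross([0,0,1],up))
H=mb-.205*up;H[2]=.075;print('mb',mb,'H',H,'ledge mid',(l1+l2)/2)
def tri(p,q):
    o1,d1=ray(s,p);o2,d2=ray(t,q);A=np.c_[d1,-d2];k=np.linalg.lstsq(A,o2-o1,rcond=None)[0];return (o1+k[0]*d1+o2+k[1]*d2)/2,np.linalg.norm(o1+k[0]*d1-o2-k[1]*d2)
T,er=tri(g(762,0) if 0 else g(362,58),f(58,105));print('tip',T,er)
w=T-H;y=np.cross([0,0,1],up);print('along',w@up,'y',w@y,'z',w[2],'angle',np.arctan2(w[2],w@up))
P=[onvert(s,g(362,58),H-.117*y,y),onvert(t,f(58,105),H-.117*y,y)]
for p in P:w=p-H;print('plane',p,np.hypot(w@up,w[2]),np.arctan2(w[2],w@up))
# canvas via its top-face colour
h=cv2.cvtColor(t['pixels'],cv2.COLOR_RGB2HSV)
bx=cv2.boxPoints(((398.98,209.4),(24.26,56.36),10.54));q=np.array([onplane(t,p,.044) for p in bx]);print('canvas',q.mean(0),np.linalg.norm(np.diff(q,axis=0),axis=1),[np.degrees(np.arctan2(*d[1::-1])) for d in np.diff(q,axis=0)])
E
```

```text
bar [0.56057713 0.18638304 0.08      ] [0.45007939 0.13348596 0.08      ] 0.12250653947802155
ledge [0.68211657 0.01558197 0.1       ] [ 0.5016698  -0.06753661  0.1       ] 0.19866991277826068
yaw of hinge -154.41880138699068 -155.26794659638327
up [-0.4250942   0.90514912  0.        ] y axis [-0.90514912 -0.4250942   0.        ]
mb [0.50532826 0.1599345  0.08      ] H [ 0.59247257 -0.02562107  0.075     ] ledge mid [ 0.59189318 -0.02597732  0.1       ]
tip [0.6294385  0.1749333  0.16830524] 0.004450365363082063
along 0.1658176057688401 y -0.11871418004822706 z 0.09330524083588916 angle 0.5125398832119987
plane [0.62256437 0.18553786 0.15901018] 0.19713528791795504 0.4402382131799619
plane [0.62829838 0.17332849 0.16689899] 0.1887348347009332 0.5085613574789565
canvas [ 0.4896589 -0.343969   0.044    ] [0.14176853 0.06059904 0.14164667] [np.float64(-13.125414706558322), np.float64(-101.94329266810698), np.float64(166.62874817357917)]
```

Call:
jog_arm:
  rows:
    - [9,-9.9,0,0,0,6.65]
    - [9,-9.9,0,0,0,6.65]
    - [9,-9.9,0,0,0,6.65]
    - [9,-9.9,0,0,0,6.65]
    - [9,-9.9,0,0,0,6.65]
    - [9,-9.9,0,0,0,6.65]
    - [9,-9.9,0,0,0,6.65]
    - [9,-9.9,0,0,0,6.65]
    - [9,-9.9,0,0,0,6.65]
    - [9,-9.9,0,0,0,6.65]
    - [9,-9.9,0,0,0,6.65]
    - [9,-9.9,0,0,0,6.65]
  jaw: 0.25
  force: 60

```text
clock: 1.1
tcp_pos: [0.4667, 0.2022, 0.2311]
orientation: [-0.0, -0.218, 0.976, 0.0]
wrist_force: [0.9, 0.4, -0.4]
finger_gap: 0.0323
grip_force: 0.0
```

Call:
jog_arm:
  rows:
    - [0.94,-1.02,0,0,0,0]
    - [0.94,-1.02,-1,0,0,0]
    - [0.94,-1.02,-2,0,0,0]
    - [0.94,-1.02,-2,0,0,0]
    - [0.94,-1.02,-2,0,0,0]

```text
clock: 1.52
tcp_pos: [0.5009, 0.1626, 0.1492]
orientation: [-0.004, -0.218, 0.976, 0.0]
wrist_force: [0.4, -0.2, 0.8]
finger_gap: 0.0318
grip_force: 0.0
```

```bash
python3 - <<'E'
from h import *
s=snap('scene','s1');t=snap('top','t1');st=env.get_state();print(st['tcp_pos'],st['joint_pos'])
f=lambda r,c,w,h:cv2.resize(r['pixels'][c[1]-h:c[1]+h,c[0]-w:c[0]+w,::-1],(400,400),interpolation=cv2.INTER_CUBIC)
p=st['tcp_pos'];print(proj(s,p),proj(t,p),proj(s,[.5053,.16,.08]),proj(t,[.5053,.16,.08]))
cv2.imwrite('pics/z1.png',np.hstack([f(t,(205,200),40,40),f(s,(280,175),40,40)]))
E
```

```text
[0.50424614 0.16387391 0.15317439] [ 1.62677331e-01  2.62461433e-01 -2.18279949e-01  1.08822788e+00
  1.40662633e-04 -2.78672742e-01]
[279.16287749 155.16670609] [190.08500861 205.13728132] [277.73676406 173.47759531] [195.63901319 206.59342061]
```

View pics/z1.png

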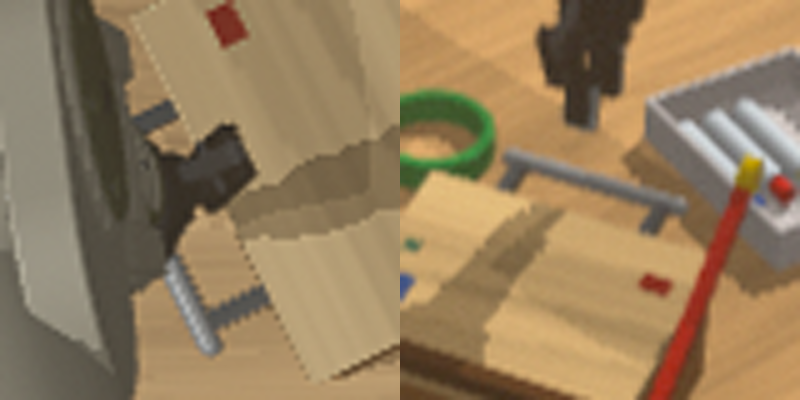

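The zoom shows the fingers over the middle of the bar (bar in scene px (261.6,166)–(296.4,176)). I'll triangulate the bar middle.

```bash
python3 - <<'E'
from h import *
R={n:dict(np.load(n+'0.npz')) for n in('scene','top')};t,s=R['top'],R['scene']
q=proj(t,[.5053,.16,.08])
for p in((279,171.2),):
  o1,d1=ray(s,p);o2,d2=ray(t,q);k=np.linalg.lstsq(np.c_[d1,-d2],o2-o1,rcond=None)[0];print(o1+k[0]*d1,o2+k[1]*d2)
up=np.array([-.4251,.9051,0])
print(onplane(s,(279,171.2),.08))
# known-height check: board corner/ledge in scene vs top, table-level pivots
print('mid bar px per 5mm up',proj(s,np.array([.5053,.16,.08])+.005*up)-proj(s,[.5053,.16,.08]))
E
```

```text
[0.50770564 0.16297383 0.08968102] [0.50472627 0.1589217  0.08900606]
[0.49906184 0.17094183 0.08      ]
mid bar px per 5mm up [ 0.61487995 -0.87641564]
```

Call:
jog_arm:
  rows:
    - [0,0,-0.5,0,0,0]
    - [0,0,-1,0,0,0]
    - [0,0,-1.4,0,0,0]
    - [0,0,-1.7,0,0,0]
    - [0,0,-1.9,0,0,0]
    - [0,0,-2.1,0,0,0]
    - [0,0,-2.2,0,0,0]
    - [0,0,-2.2,0,0,0]

```text
clock: 2.28
tcp_pos: [0.5038, 0.1636, 0.0637]
orientation: [0.0, -0.219, 0.976, 0.0]
wrist_force: [-1.1, -0.0, 0.3]
finger_gap: 0.0324
grip_force: 0.0
```

Call:
jog_arm:
  rows:
    - [0,0,0,0,0,0]
    - [0,0,0,0,0,0]
    - [0,0,0,0,0,0]
    - [0,0,0,0,0,0]
    - [0,0,0,0,0,0]
    - [0,0,0,0,0,0]
  jaw: 1

```text
clock: 2.78
tcp_pos: [0.5058, 0.1602, 0.0644]
orientation: [0.001, -0.217, 0.976, -0.003]
wrist_force: [2.9, -11.6, -1.6]
finger_gap: 0.0104
grip_force: 58.3
```

Call:
jog_arm:
  rows:
    - [0.05,-0.11,0.25,0,0,0]
    - [0.06,-0.12,0.51,0,0,0]
    - [0.08,-0.16,0.76,0,0,0]
    - [0.1,-0.21,1.01,0,0,0]
    - [0.12,-0.27,1.26,0,0,0]
    - [0.155,-0.33,1.51,0,0,0]
    - [0.195,-0.41,1.75,0,0,0]
    - [0.235,-0.5,1.98,0,0,0]
    - [0.285,-0.61,2.23,0,0,0]
    - [0.345,-0.74,2.48,0,0,0]
    - [0.345,-0.74,2.48,0,0,0]
    - [0.345,-0.74,2.48,0,0,0]

```text
clock: 3.78
tcp_pos: [0.5205, 0.1291, 0.1626]
orientation: [0.001, -0.217, 0.976, -0.005]
wrist_force: [9.6, -15.8, -8.4]
finger_gap: 0.0101
grip_force: 59.7
```

```bash
python3 - <<'E'
from h import *
s=snap('scene','s2');t=snap('top','t2');st=env.get_state();print(st['tcp_pos'],st['wrist_force'],st['finger_gap'])
f=lambda r,c,w,h:cv2.resize(r['pixels'][c[1]-h:c[1]+h,c[0]-w:c[0]+w,::-1],(int(w*8),int(h*8)),interpolation=cv2.INTER_CUBIC)
cv2.imwrite('pics/z2.png',np.hstack([f(t,(227,180),48,58),f(s,(270,190),52,58)]))
E
```

```text
[0.52043977 0.12906854 0.16258211] [  8.83200531 -16.15512869  -8.73668894] 0.010279669212520742
```

View pics/z2.png

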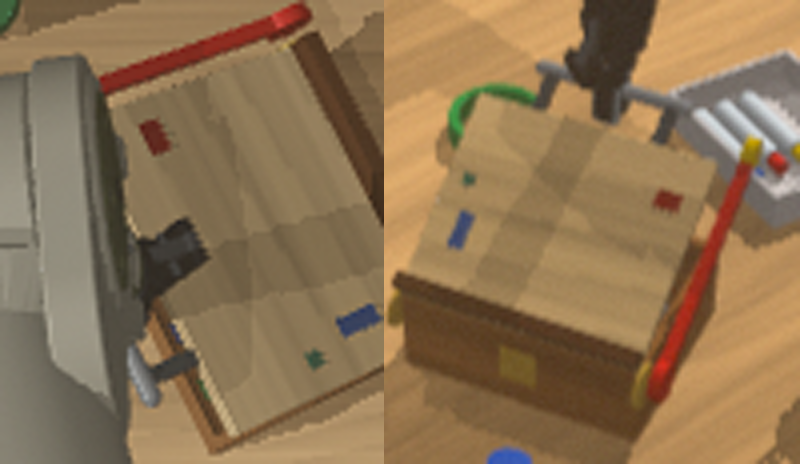

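Board is up; in the zoom its near right edge runs (645,350)→(717,160), gauge arm centre line (659,382)→(752,150). Computing both angles by casting onto their vertical planes.

```bash
python3 - <<'E'
from h import *
s=dict(np.load('scene0.npz'));up=np.array([-.4251,.9051,0]);y=np.array([-.9051,-.4251,0])
H=np.array([.5925,-.0256,.075])
g=lambda u,v:(218+(u-384)/4,132+v/4)
def ang(p,q,off):
    a,b=[onvert(s,g(*k),H+off*y,y) for k in(p,q)];w=b-a;return np.arctan2(w[2],w@up),np.linalg.norm(w),[round(float(x),3) for k in (a,b) for x in((k-H)@up,k[2]-.075)]
print('board',ang((645,357),(717,160),-.1)); print('gauge',ang((659,380),(752,150),-.12))
print('bar end',ang((645,357),(692,104),-.066))
m=np.array([.5204,.1291,.1626+.019]);w=m-H;print('tcp-based',w@up,w[2],np.arctan2(w[2],w@up),np.hypot(w@up,w[2]))
# project expected geometry for theta
for th in(.4,.45,.5,.55):
    u=up*np.cos(th)+[0,0,np.sin(th)];n=-up*np.sin(th)+[0,0,np.cos(th)]
    P=lambda a,b,c:(proj(s,H+a*u+b*y+c*n)-[218,132])*4+[384,0]
    print(th,P(.17,-.1,.01).round(),P(.17,.1,.01).round(),P(.205,-.066,.005).round(),'tip',P(.19,-.117,0).round(), P(0,-.1,.01).round())
E
```

```text
board (np.float64(0.6423885050029743), np.float64(0.15917077839267849), [0.02, -0.005, 0.148, 0.09])
gauge (np.float64(0.5020340233512915), np.float64(0.19306674913131397), [-0.001, -0.001, 0.169, 0.091])
bar end (np.float64(1.2535932218022137), np.float64(0.2227211815389323), [0.108, -0.101, 0.178, 0.111])
tcp-based 0.17066868000000002 0.10659999999999999 0.5583130666826424 0.20122464643512833
0.4 [718. 171.] [484. 101.] [695. 124.] tip [750. 162.] [633. 364.]
0.45 [717. 166.] [482.  96.] [693. 118.] tip [749. 156.] [632. 365.]
0.5 [715. 162.] [479.  92.] [691. 113.] tip [747. 151.] [632. 365.]
0.55 [714. 159.] [476.  88.] [689. 108.] tip [746. 146.] [632. 366.]
```

Call:
jog_arm:
  rows:
    - [0.03,-0.07,0,0,0,0]
    - [0.06,-0.13,0,0,0,0]
    - [0.06,-0.13,0,0,0,0]
    - [0.06,-0.13,0,0,0,0]

```text
clock: 4.22
tcp_pos: [0.5204, 0.1291, 0.1626]
orientation: [0.001, -0.219, 0.976, 0.001]
wrist_force: [5.4, 3.0, -7.6]
finger_gap: 0.0106
grip_force: 59.9
```

Call:
jog_arm:
  rows:
    - [0,0,0,0,0,0]
    - [0,0,0,0,0,0]
    - [0,0,0,0,0,0]
    - [0,0,0,0,0,0]
  jaw: 0.35

```text
clock: 4.55
tcp_pos: [0.5196, 0.1284, 0.163]
orientation: [0.0, -0.219, 0.976, -0.0]
wrist_force: [-0.5, -0.0, -0.0]
finger_gap: 0.0278
grip_force: 0.0
```

Call:
jog_arm:
  rows:
    - [0,0,0.7,0,0,0]
    - [0,0,1.6,0,0,0]
    - [0,0,2.5,0,0,0]
    - [0,-0.5,3,0,0,-0.5]
    - [-0.75,-11.8,3,0,0,-6.4]
    - [-0.75,-11.8,3,0,0,-6.4]
    - [-0.75,-11.8,3,0,0,-6.4]
    - [-0.75,-11.8,3,0,0,-6.4]
    - [-0.75,-11.8,3,0,0,-6.4]
    - [-0.75,-11.8,3,0,0,-6.4]
    - [-0.75,-11.8,3,0,0,-6.4]
    - [-0.75,-11.8,3,0,0,-6.4]

```text
clock: 5.55
tcp_pos: [0.4969, -0.2261, 0.283]
orientation: [0.0, 0.115, 0.993, -0.0]
wrist_force: [0.1, -0.0, -0.1]
finger_gap: 0.0281
grip_force: 0.0
```

```bash
python3 - <<'E'
from h import *
s=snap('scene','s3');t=snap('top','t3');np.savez('scene3.npz',**s);np.savez('top3.npz',**t);st=env.get_state();print(st['clock'],st['tcp_pos'],st['orientation'],st['joint_pos'])
f=lambda r,c,w,h:cv2.resize(r['pixels'][c[1]-h:c[1]+h,c[0]-w:c[0]+w,::-1],(400,400),interpolation=cv2.INTER_CUBIC)
cv2.imwrite('pics/z3.png',np.hstack([f(t,(235,180),60,60),f(s,(270,195),60,60)]))
E
```

```text
5.65 [ 0.49690275 -0.22983451  0.28205656] [-8.39757782e-06  1.18114146e-01  9.92999547e-01 -9.73515835e-04] [-0.57890617  0.2499424   0.08393513  1.40393882 -0.00175166 -0.34212576]
```

View pics/z3.png

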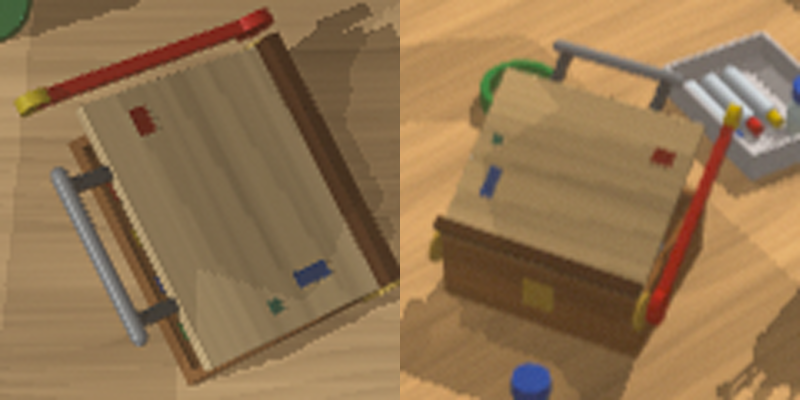

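Board stands by itself, visibly close to parallel with the gauge: bar ends top-zoom (58,175),(138,340), scene-zoom (562,48),(682,78); gauge tip top (32,101), scene (735,115). Solving each angle per view.

```bash
python3 - <<'E'
from h import *
from scipy.optimize import least_squares as ls
s=dict(np.load('scene3.npz'));t=dict(np.load('top3.npz'))
up=np.array([-.4251,.9051,0]);y=np.array([-.9051,-.4251,0]);H=np.array([.5925,-.0256,.075])
ft=lambda u,v:np.array((175+u*.3-.35,120+v*.3-.35));fs=lambda u,v:np.array((210+(u-400)*.3-.35,135+v*.3-.35))
def pt(th,a,b,c,H):
    return H+a*(up*np.cos(th)+[0,0,np.sin(th)])+b*y+c*(-up*np.sin(th)+[0,0,np.cos(th)])
obs=dict(barT=[(t,ft(58,175),.205,-.066,.005),(t,ft(138,340),.205,.066,.005)],
 barS=[(s,fs(562,48),.205,.066,.005),(s,fs(680,77),.205,-.066,.005)],
 edgeT=[(t,ft(82,108),.17,-.1,.01),(t,ft(207,370),.17,.1,.01)],
 edgeS=[(s,fs(509,67),.17,.1,.01),(s,fs(704,130),.17,-.1,.01)],
 gT=[(t,ft(32,101),.19,-.117,0)],gS=[(s,fs(735,115),.19,-.117,0)])
for k,v in obs.items():
    r=ls(lambda x:np.concatenate([proj(c,pt(x[0],a,b,d,H))-p for c,p,a,b,d in v]),[.5]);print(k,r.x,r.fun.round(1))
allb=sum([obs[k] for k in('barT','barS','edgeT','edgeS')],[]);allg=obs['gT']+obs['gS']
f=lambda x:np.concatenate([proj(c,pt(x[0],a,b,d,H+[x[2],x[3],0]))-p for c,p,a,b,d in allb]+[proj(c,pt(x[1],a,b,d,H+[x[2],x[3],0]))-p for c,p,a,b,d in allg])
r=ls(f,[.5,.5,0,0]);print(r.x,r.fun.round(1))
# spray/gesso positions for clearance; seat pose
th=.5;print('seat',pt(th,.082,0,.01,H),'n',-up*np.sin(th)+[0,0,np.cos(th)])
print('spray top',onplane(t,(331,91),.17),'can',onplane(t,(330,273),.1))
E
```

```text
barT [0.56238026] [-1.3 -1.9  0.7  1.8]
barS [0.52203473] [-2.5 -0.8  0.9  1.8]
edgeT [0.56790597] [-1.2 -0.8  0.4  0.1]
edgeS [0.47657686] [-0.3  0.7  0.2 -0.6]
gT [0.52328959] [0.2 0.2]
gS [0.50641649] [-1.4  0.4]
[ 0.53679423  0.50593877  0.00202899 -0.0013584 ] [-1.6 -2.   0.3  1.5 -2.7 -0.7  0.9  2.  -1.6 -0.8 -0.1 -0.2 -1.1 -0.1
 -0.2 -1.2  0.4 -0.2 -1.2  0.9]
seat [0.56394709 0.03519332 0.12308872] n [ 0.2038038  -0.43392805  0.87758256]
spray top [ 0.75813939 -0.16423321  0.17      ] can [ 0.3401455  -0.15756787  0.1       ]
```

Call:
jog_arm:
  rows:
    - [-0.18,-2.85,0,0,0,0]
    - [-0.18,-2.85,0,0,0,0]
    - [-0.18,-2.85,0,0,0,0]
    - [-0.18,-2.85,-1,0,0,0]
    - [-0.18,-2.85,-2,0,0,0]
    - [-0.18,-2.85,-3,0,0,0]
    - [-0.18,-2.85,-4,0,0,0]
    - [-0.18,-2.85,-4.5,0,0,0]
    - [-0.18,-2.85,-4.5,0,0,0]
    - [-0.18,-2.85,-4.5,0,0,0]
  jaw: -1

```text
clock: 6.48
tcp_pos: [0.4899, -0.3369, 0.1019]
orientation: [-0.001, 0.114, 0.993, 0.001]
wrist_force: [0.2, 0.3, -0.0]
finger_gap: 0.0851
grip_force: 0.0
```

```bash
python3 - <<'E'
from h import *
s=snap('scene','s4');t=dict(np.load('top3.npz'));st=env.get_state();p=st['tcp_pos'];print(p,st['orientation'],st['joint_pos'])
# canvas, scene view: outline of painted top via saturation/white
f=lambda r,c,w,h:cv2.resize(r['pixels'][c[1]-h:c[1]+h,c[0]-w:c[0]+w,::-1],(400,400),interpolation=cv2.INTER_CUBIC)
c=(398,208);print(proj(s,[.4897,-.344,.044]),proj(s,p),proj(t,[.4897,-.344,.044]))
cv2.imwrite('pics/z4.png',np.hstack([f(t,c,45,45),f(s,(146,250),45,45)]))
E
```

```text
[ 0.49103466 -0.33808769  0.10376466] [ 3.63181725e-04  1.14306738e-01  9.93445412e-01 -2.23954851e-04] [-7.37606872e-01  4.17993566e-01 -1.21335904e-01  1.03061561e+00
  6.00949764e-05 -5.08492555e-01]
[141.5967377  251.03455568] [140.33375081 236.2016452 ] [399.01187269 209.24250288]
```

View pics/z4.png

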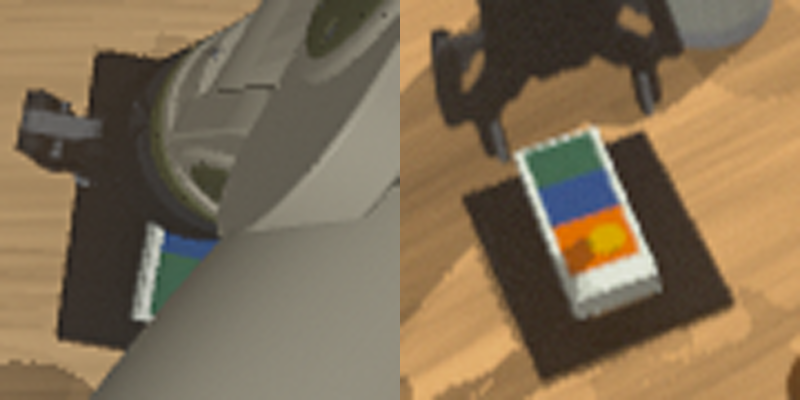

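Call:
jog_arm:
  rows:
    - [0,-0.2,-0.3,0,0,0]
    - [0,-0.2,-0.8,0,0,0]
    - [0,-0.2,-1.3,0,0,0]
    - [0,-0.2,-1.7,0,0,0]
    - [0,-0.2,-2,0,0,0]
    - [0,-0.2,-2.15,0,0,0]
    - [0,-0.2,-2.25,0,0,0]
    - [0,-0.2,-2.25,0,0,0]

```text
clock: 7.2
tcp_pos: [0.4909, -0.3467, 0.0128]
orientation: [0.0, 0.115, 0.993, -0.0]
wrist_force: [0.3, 0.2, -0.4]
finger_gap: 0.0851
grip_force: 0.0
```

Call:
jog_arm:
  rows:
    - [0,0,0,0,0,0]
    - [0,0,0,0,0,0]
    - [0,0,0,0,0,0]
    - [0,0,0,0,0,0]
    - [0,0,0,0,0,0]
    - [0,0,0,0,0,0]
  jaw: 1
  force: 50

```text
clock: 7.7
tcp_pos: [0.4913, -0.3468, 0.0139]
orientation: [0.001, 0.114, 0.993, -0.001]
wrist_force: [-0.1, 0.6, 6.1]
finger_gap: 0.0553
grip_force: 54.2
```

Call:
jog_arm:
  rows:
    - [0,0,0.1,0,0,0]
    - [0,0,0.5,0,0,0]
    - [0,0,1.2,0,0,0]
    - [0,0,2,0,0,0]
    - [0,0,3,0,0,0]
    - [0,0,4,0,0,0]
    - [0,0,5,0,0,0]
    - [0,0,6,0,0,0]
    - [0,0,6.5,0,0,0]
    - [0,0,6.5,0,0,0]

```text
clock: 8.53
tcp_pos: [0.492, -0.3476, 0.2789]
orientation: [0.004, 0.115, 0.993, -0.003]
wrist_force: [0.9, -1.2, -0.9]
finger_gap: 0.0552
grip_force: 53.6
```

Fingertips protrude below the canvas's underside; I'll set it back on the stand and regrip 9 mm higher.

Call:
jog_arm:
  rows:
    - [0,0,-1,0,0,0]
    - [0,0,-2,0,0,0]
    - [0,0,-3,0,0,0]
    - [0,0,-4,0,0,0]
    - [0,0,-5,0,0,0]
    - [0,0,-5.8,0,0,0]
    - [0,0,-6.2,0,0,0]
    - [0,0,-6.4,0,0,0]
    - [0,0,-6.45,0,0,0]
    - [0,0,-6.5,0,0,0]
    - [0,0,-6.5,0,0,0]
    - [0,0,-6.5,0,0,0]

```text
clock: 9.53
tcp_pos: [0.4886, -0.3443, 0.0138]
orientation: [-0.001, 0.114, 0.993, 0.001]
wrist_force: [-7.0, 5.3, 14.5]
finger_gap: 0.0552
grip_force: 55.5
```

Call:
jog_arm:
  rows:
    - [0,0,0,0,0,0]
    - [0,0,0,0,0,0]
    - [0,0,0,0,0,0]
    - [0,0,0,0,0,0]
    - [0,0,0.1,0,0,0]
    - [0,0,0.23,0,0,0]
    - [0,0,0.23,0,0,0]
    - [0,0,0.23,0,0,0]
  jaw: -0.7

```text
clock: 10.2
tcp_pos: [0.4909, -0.3465, 0.0224]
orientation: [0.001, 0.115, 0.993, -0.0]
wrist_force: [0.2, -0.2, -0.3]
finger_gap: 0.0726
grip_force: 0.0
```

Call:
jog_arm:
  rows:
    - [0,0,0,0,0,0]
    - [0,0,0,0,0,0]
    - [0,0,0,0,0,0]
    - [0,0,0,0,0,0]
    - [0,0,0,0,0,0]
  jaw: 1
  force: 50

```text
clock: 10.62
tcp_pos: [0.4906, -0.3462, 0.0221]
orientation: [0.0, 0.115, 0.993, -0.0]
wrist_force: [0.1, 0.8, 3.8]
finger_gap: 0.0548
grip_force: 53.9
```

Call:
jog_arm:
  rows:
    - [0,0,0.1,0,0,0]
    - [0,0,0.5,0,0,0]
    - [0,0,1.2,0,0,0]
    - [0,0,2,0,0,0]
    - [0,0,3,0,0,0]
    - [0,0,4,0,0,0]
    - [0,0,5,0,0,0]
    - [0,0,6,0,0,0]
    - [0,0,6.5,0,0,0]
    - [0,0,6.5,0,0,0]
    - [0,0,6.5,0,0,0]

```text
clock: 11.53
tcp_pos: [0.4908, -0.3465, 0.2826]
orientation: [0.001, 0.115, 0.993, -0.001]
wrist_force: [-0.3, 0.8, -2.5]
finger_gap: 0.0547
grip_force: 53.4
```

```bash
python3 - <<'E'
from h import *
s=snap('scene','s5');t=snap('top','t5');np.savez('scene5.npz',**s);np.savez('top5.npz',**t);st=env.get_state();p=st['tcp_pos'];print(p,st['orientation'],st['joint_pos'],st['wrist_force'],proj(s,p),proj(t,p))
c=proj(s,p).astype(int)
f=lambda r,c,w,h:cv2.resize(r['pixels'][c[1]-h:c[1]+h,c[0]-w:c[0]+w,::-1],(600,600),interpolation=cv2.INTER_CUBIC)
print(c);cv2.imwrite('pics/z5.png',f(s,c,50,50))
E
```

```text
[ 0.48981408 -0.3455651   0.27971568] [-0.00130394  0.11458484  0.99341209  0.00102045] [-7.48316946e-01  3.59234471e-01  2.28666833e-01  1.44353870e+00
  1.01169134e-04 -5.18642645e-01] [-0.34095981  0.05940893 -1.19573555] [126.51542887 190.25482036] [433.92817585 202.68683918]
[126 190]
```

View pics/z5.png

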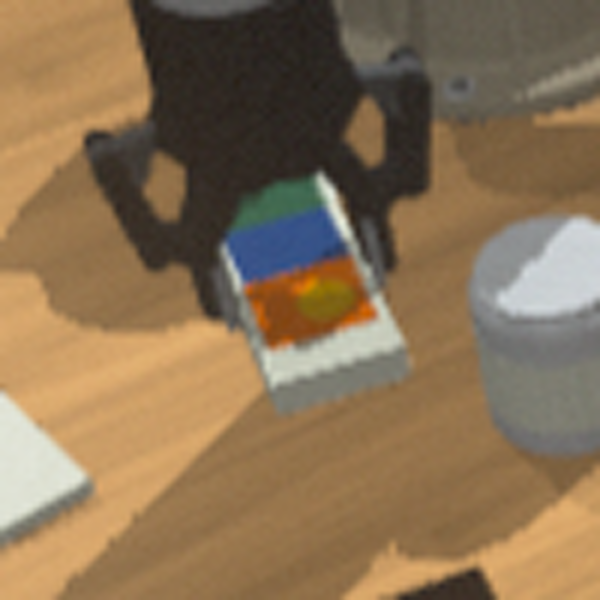

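Canvas is held level by its sides, near mid-length (near end top edge mid at zoom (340,370)), fingertips about level with its underside. Now the placing pose.

```bash
python3 - <<'E'
from h import *
from scipy.spatial.transform import Rotation as R
s=dict(np.load('scene5.npz'));st=env.get_state();p=st['tcp_pos'];q=st['orientation'];r0=R.from_quat(np.r_[q[1:],q[0]])
e=onplane(s,(132.3,201.4),p[2]+.022)-p;d=np.array([.974,-.229,0]);print('end along d',e@d,'lat',e@[.229,.974,0],'tool y',r0.apply([0,1,0]))
up=np.array([-.4251,.9051,0]);y=np.array([-.9051,-.4251,0]);H=np.array([.5935,-.0263,.075])
th=.53;u=up*np.cos(th)+[0,0,np.sin(th)];n=-up*np.sin(th)+[0,0,np.cos(th)]
# tool z=-n ; tool y = +/-y
for sg in(-1,1):
    ty=sg*y;tz=-n;tx=np.cross(ty,tz);r1=R.from_matrix(np.c_[tx,ty,tz]);rv=(r1*r0.inv()).as_rotvec();print(sg,'rotvec units',np.degrees(rv)/6,np.degrees(np.linalg.norm(rv)))
seat=H+.082*u+.01*n
for h in(.10,.03,.01,0):
    T=seat+(h-.004)*n;print(h,T.round(4),'shift units',((T-p)/.04).round(3))
print('u',u/.04*.01,'n per cm units',n/.04*.01)
E
```

```text
end along d 0.07206241343183717 lat -0.0007181232642544493 tool y [0.22766259 0.97373855 0.00172864]
-1 rotvec units [ 3.26283043  4.05565085 -8.40348387] 59.30990358119805
1 rotvec units [ 4.88280993 -3.97979286 20.77282363] 130.24157661256325
0.1 [ 0.5862 -0.0108  0.2079] shift units [ 2.41   8.37  -1.795]
0.03 [0.5712 0.0213 0.1475] shift units [ 2.034  9.171 -3.305]
0.01 [0.5669 0.0304 0.1303] shift units [ 1.926  9.4   -3.736]
0 [0.5647 0.035  0.1216] shift units [ 1.872  9.514 -3.952]
u [-0.09169482  0.19523167  0.12638334] n per cm units [ 0.05372556 -0.11438956  0.21570177]
```

Call:
jog_arm:
  rows:
    - [0.1,0.35,0,0.14,0.17,-0.35]
    - [0.3,1,0,0.41,0.51,-1.05]
    - [0.53,1.85,0,0.72,0.9,-1.86]
    - [0.77,2.7,0,1.05,1.3,-2.7]
    - [1.02,3.55,0,1.38,1.72,-3.56]
    - [1.27,4.4,-0.1,1.72,2.13,-4.42]
    - [1.52,5.3,-0.2,2.07,2.57,-5.32]
    - [1.77,6.15,-0.3,2.4,2.98,-6.17]
    - [2,6.95,-0.4,2.7,3.36,-6.98]
    - [2.2,7.65,-0.5,2.97,3.7,-7.67]
    - [2.35,8.15,-0.6,3.18,3.95,-8.18]
    - [2.41,8.37,-0.7,3.26,4.06,-8.4]

```text
clock: 12.63
tcp_pos: [0.5863, -0.0086, 0.2503]
orientation: [-0.224, 0.517, 0.814, 0.138]
wrist_force: [-0.1, -0.5, -0.8]
finger_gap: 0.0549
grip_force: 53.3
```

Call:
jog_arm:
  rows:
    - [0,0,0,0,0,0]
    - [0,0,-0.5,0,0,0]
    - [0,0,-0.9,0,0,0]
    - [0,0,-1.1,0,0,0]
    - [0,0,-1.1,0,0,0]
    - [0,0,-1.1,0,0,0]

```text
clock: 13.13
tcp_pos: [0.5862, -0.0116, 0.2093]
orientation: [-0.221, 0.517, 0.815, 0.139]
wrist_force: [0.0, 0.3, -0.3]
finger_gap: 0.0552
grip_force: 53.4
```

```bash
cat > pl.py <<'E'
from h import *
from scipy.spatial.transform import Rotation as R
st=env.get_state();p=st['tcp_pos'];q=st['orientation'];r0=R.from_quat(np.r_[q[1:],q[0]])
up=np.array([-.4251,.9051,0]);y=np.array([-.9051,-.4251,0]);H=np.array([.5935,-.0263,.075])
th=.53;u=up*np.cos(th)+[0,0,np.sin(th)];n=-up*np.sin(th)+[0,0,np.cos(th)]
seat=H+.082*u+.01*n;w=p-seat
print(st['clock'],p,'u,y,n of tcp in seat (mm)',np.round(np.array([w@u,w@y,w@n])*1e3,1),'force u,y,n',np.round([st['wrist_force']@k for k in(u,y,n)],1))
r1=R.from_matrix(np.c_[np.cross(-y,-n),-y,-n]);print('rot err units',np.degrees((r1*r0.inv()).as_rotvec())/6,st['finger_gap'])
E
python3 pl.py; python3 - <<'E'
from h import *
s=snap('scene','s6');t=snap('top','t6')
f=lambda r,c,w,h:cv2.resize(r['pixels'][c[1]-h:c[1]+h,c[0]-w:c[0]+w,::-1],(400,400),interpolation=cv2.INTER_CUBIC)
cv2.imwrite('pics/z6.png',np.hstack([f(t,(250,185),60,60),f(s,(270,195),60,60)]))
E
```

```text
13.1333 [ 0.58621513 -0.01163717  0.20934276] u,y,n of tcp in seat (mm) [ 0.   0.4 97.6] force u,y,n [ 0.1 -0.2 -0.4]
rot err units [ 0.02474231 -0.0223273  -0.00975458] 0.05515853163711574
```

View pics/z6.png

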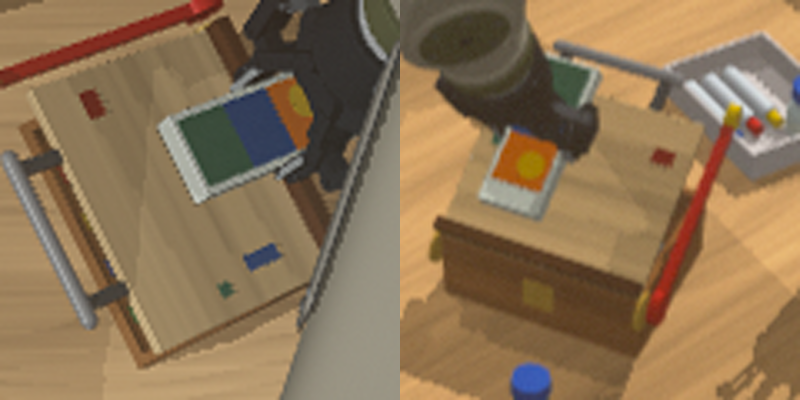

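Canvas is hovering over the board's middle, lengthwise up the slope, orange end toward the ledge. Descending along the board normal.

Call:
jog_arm:
  rows:
    - [-0.08,0.17,-0.2,0,0,0]
    - [-0.18,0.38,-0.5,0,0,0]
    - [-0.28,0.6,-0.9,0,0,0]
    - [-0.38,0.81,-1.3,0,0,0]
    - [-0.45,0.97,-1.6,0,0,0]
    - [-0.5,1.07,-1.77,0,0,0]
    - [-0.5,1.07,-1.77,0,0,0]
    - [-0.5,1.07,-1.77,0,0,0]
    - [-0.5,1.07,-1.77,0,0,0]

```text
clock: 13.98
tcp_pos: [0.5677, 0.031, 0.1401]
orientation: [-0.22, 0.517, 0.815, 0.139]
wrist_force: [-0.1, 0.2, -1.3]
finger_gap: 0.0553
grip_force: 53.3
```

```bash
python3 pl.py
```

```text
13.9833 [0.56765967 0.03096472 0.1400512 ] u,y,n of tcp in seat (mm) [ 5.1 -1.  14.4] force u,y,n [-0.5 -0.  -1.2]
rot err units [ 0.03567932  0.01371596 -0.00971612] 0.05526595930140075
```

Call:
jog_arm:
  rows:
    - [-0.01,0.02,-0.04,0,0,0]
    - [-0.02,0.05,-0.09,0,0,0]
    - [-0.03,0.07,-0.13,0,0,0]
    - [-0.045,0.09,-0.17,0,0,0]
    - [-0.05,0.11,-0.22,0,0,0]
    - [-0.05,0.11,-0.22,0,0,0]

```text
clock: 14.48
tcp_pos: [0.5645, 0.0361, 0.1297]
orientation: [-0.221, 0.517, 0.815, 0.139]
wrist_force: [0.1, -0.1, -1.0]
finger_gap: 0.0547
grip_force: 53.3
```

Call:
jog_arm:
  rows:
    - [-0.005,0.01,-0.02,0,0,0]
    - [-0.01,0.02,-0.04,0,0,0]
    - [-0.015,0.03,-0.065,0,0,0]
    - [-0.02,0.045,-0.085,0,0,0]
    - [-0.02,0.045,-0.085,0,0,0]

```text
clock: 14.9
tcp_pos: [0.5642, 0.0372, 0.1275]
orientation: [-0.22, 0.517, 0.815, 0.139]
wrist_force: [-0.8, -3.2, 4.8]
finger_gap: 0.0548
grip_force: 54.2
```

```bash
python3 pl.py
```

```text
14.9 [0.56423883 0.03724372 0.12753992] u,y,n of tcp in seat (mm) [ 4.9 -0.5 -0. ] force u,y,n [0.2 2.1 5.5]
rot err units [ 0.03417545  0.004357   -0.00910101] 0.054772263342781104
```

Call:
jog_arm:
  rows:
    - [0.008,-0.017,0.032,0,0,0]
    - [0.017,-0.036,0.02,0,0,0]
    - [0.027,-0.056,0.007,0,0,0]
    - [0.036,-0.076,-0.006,0,0,0]
    - [0.036,-0.076,-0.006,0,0,0]

```text
clock: 15.32
tcp_pos: [0.5655, 0.0347, 0.1263]
orientation: [-0.221, 0.517, 0.815, 0.139]
wrist_force: [-0.3, 0.2, 1.1]
finger_gap: 0.0548
grip_force: 53.6
```

```bash
python3 pl.py
```

```text
15.3167 [0.56554631 0.03470742 0.12634324] u,y,n of tcp in seat (mm) [ 1.9 -0.6  0.4] force u,y,n [0.9 0.2 0.8]
rot err units [ 0.02632888 -0.00592347 -0.01163478] 0.05476756768883818
```

Call:
jog_arm:
  rows:
    - [0.009,-0.019,-0.013,0,0,0]
    - [0.018,-0.039,-0.025,0,0,0]
    - [0.028,-0.059,-0.038,0,0,0]
    - [0.028,-0.059,-0.038,0,0,0]

```text
clock: 15.65
tcp_pos: [0.5666, 0.0321, 0.1247]
orientation: [-0.221, 0.517, 0.815, 0.139]
wrist_force: [-0.4, -0.9, 0.5]
finger_gap: 0.0551
grip_force: 53.6
```

```bash
python3 pl.py
```

```text
15.65 [0.56663126 0.03213694 0.12473185] u,y,n of tcp in seat (mm) [-1.4 -0.5  0.4] force u,y,n [-0.3  0.8  0.8]
rot err units [ 0.03108254 -0.00642021 -0.01272906] 0.055060786066552854
```

Not at the ledge yet; continuing in 1 mm steps.

Call:
jog_arm:
  rows:
    - [0.009,-0.019,-0.013,0,0,0]
    - [0.018,-0.039,-0.025,0,0,0]
    - [0.028,-0.059,-0.038,0,0,0]
    - [0.028,-0.059,-0.038,0,0,0]

```text
clock: 15.98
tcp_pos: [0.5667, 0.0319, 0.1246]
orientation: [-0.222, 0.517, 0.815, 0.14]
wrist_force: [-2.9, 6.4, 7.7]
finger_gap: 0.055
grip_force: 53.8
```

```bash
python3 pl.py
```

```text
15.9833 [0.56669035 0.03192692 0.12464389] u,y,n of tcp in seat (mm) [-1.6 -0.5  0.4] force u,y,n [10.  -0.1  3.1]
rot err units [-0.00857936 -0.0216192  -0.01455158] 0.05503190259956851
```

Call:
jog_arm:
  rows:
    - [0.009,-0.019,-0.013,0,0,0]
    - [0.018,-0.039,-0.025,0,0,0]
    - [0.018,-0.039,-0.025,0,0,0]

```text
clock: 16.23
tcp_pos: [0.5667, 0.0319, 0.1246]
orientation: [-0.224, 0.516, 0.815, 0.141]
wrist_force: [-4.8, 10.9, 11.7]
finger_gap: 0.0547
grip_force: 54.0
```

```bash
python3 pl.py
```

```text
16.2333 [0.56666888 0.0318891  0.12458845] u,y,n of tcp in seat (mm) [-1.6 -0.5  0.4] force u,y,n [16.2 -0.3  4. ]
rot err units [-0.03478003 -0.0320383  -0.01786399] 0.054696828667226326
```

Call:
jog_arm:
  rows:
    - [-0.02,0.04,0.027,0,0,0]
    - [-0.037,0.078,0.05,0,0,0]
    - [-0.041,0.086,0.03,0,0,0]
    - [-0.041,0.086,0.03,0,0,0]
    - [-0.041,0.086,0.03,0,0,0]
  force: 20

```text
clock: 16.65
tcp_pos: [0.5666, 0.0321, 0.1243]
orientation: [-0.221, 0.517, 0.815, 0.139]
wrist_force: [-2.1, 1.5, 6.3]
finger_gap: 0.0546
grip_force: 53.9
```

```bash
python3 pl.py
```

```text
16.65 [0.56664691 0.0321304  0.12430486] u,y,n of tcp in seat (mm) [-1.6 -0.5  0. ] force u,y,n [5.1 1.2 4.3]
rot err units [ 0.02043919 -0.00362373 -0.01273539] 0.05462644961120875
```

Lightly seated on board and against the ledge; opening, then retreating along the normal.

Call:
jog_arm:
  rows:
    - [0,0,0,0,0,0]
    - [0,0,0,0,0,0]
    - [0,0,0,0,0,0]
    - [0,0,0,0,0,0]
    - [0,0,0,0,0,0]
    - [0,0,0,0,0,0]
  jaw: -0.8

```text
clock: 17.15
tcp_pos: [0.5669, 0.0316, 0.1234]
orientation: [-0.221, 0.517, 0.815, 0.139]
wrist_force: [0.7, -0.6, -0.6]
finger_gap: 0.0768
grip_force: 0.0
```

Call:
jog_arm:
  rows:
    - [0.03,-0.06,0.11,0,0,0]
    - [0.1,-0.21,0.4,0,0,0]
    - [0.2,-0.43,0.8,0,0,0]
    - [0.3,-0.63,1.2,0,0,0]
    - [0.42,-0.9,1.7,0,0,0]
    - [0.54,-1.15,2.2,0,0,0]
    - [0.54,-1.6,3,0,0,0]
    - [0,-3,4,0,0,0]
    - [-0.5,-4,4,0,0,0]
    - [-1,-5,4,0,0,0]
    - [-1.5,-6,4,0,0,0]
    - [-2,-7,4,0,0,0]

```text
clock: 18.15
tcp_pos: [0.5033, -0.2151, 0.284]
orientation: [-0.22, 0.517, 0.816, 0.139]
wrist_force: [1.3, -0.8, 0.6]
finger_gap: 0.0771
grip_force: 0.0
```

```bash
python3 - <<'E'
from h import *
s=snap('scene','s7');t=snap('top','t7');np.savez('scene7.npz',**s);np.savez('top7.npz',**t)
f=lambda r,c,w,h:cv2.resize(r['pixels'][c[1]-h:c[1]+h,c[0]-w:c[0]+w,::-1],(400,400),interpolation=cv2.INTER_CUBIC)
cv2.imwrite('pics/z7.png',np.hstack([f(t,(235,180),60,60),f(s,(270,195),60,60)]))
E
```

```text
(no output)
```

View pics/z7.png

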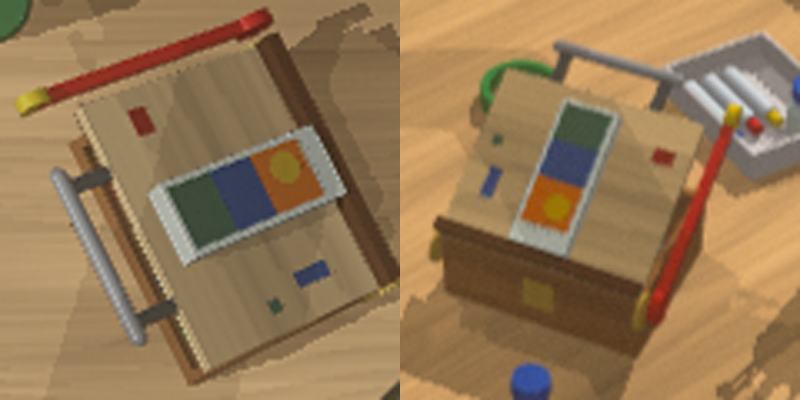

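The canvas sits mid-board against the ledge, and the bar (58,175)–(138,340) and gauge tip (32,101) are at the same pixels as before. Settling the arm, then handing in.

Call:
jog_arm:
  rows:
    - [0,0,0,0,0,0]
    - [0,0,0,0,0,0]
    - [0,0,0,0,0,0]
    - [0,0,0,0,0,0]

```text
clock: 18.58
tcp_pos: [0.5046, -0.212, 0.2832]
orientation: [-0.221, 0.516, 0.816, 0.139]
wrist_force: [-0.4, 0.2, 0.2]
finger_gap: 0.0769
grip_force: 0.0
```

```bash
python3 -c "
from workcell import env
print(env.hand_in())"
```

```text
the job is handed in; nothing more can be done
None
```

The job is handed in, with no verdict returned: the board stands at about 0.53 rad against about 0.51 rad for the gauge arm (camera estimates), and the canvas lies face up, mid-width against the ledge.

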